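Seat the terminal cap in the charger case and hold the lid open

ROBOT

A 7-joint arm with a two-finger parallel gripper is mounted at the origin on the work surface. World frame = base frame: x ahead of the robot, y to its left, z up, the work surface at z = 0. Lengths are in m, angles in rad, forces in N, time in s.
With the tool pointing down it reaches from about 0.4 to 0.9 m from the base axis. Payload 5.5 kg.
Tool frame: the origin (TCP) lies midway between the tips of the shut fingers; the grasp point (between the pads) lies 19 mm behind it; z points along the fingers, y is the line along which they close (so a half turn about z gives the same grasp; the last joint's range is limited). The gripper opens to 92 mm and grips with 3 to 60 N. Pads are 19 mm wide; open, the fingers measure 130 mm over their backs; the gripper's body (75 mm by 190 mm) begins 47 mm behind the grasp point.
Start: joints at [1.535, 0.501, -0.427, 1.55, 0.221, 1.138, -0.21], TCP at [0.191, -0.621, 0.227] pointing down, gripper open.
Joint ranges: [-2.88, 2.88], [-0.31, 2.03], [-1.54, 1.56], [0.2, 2.42], [-1.41, 4.55], [0.19, 2.02], [-2.57, 2.57]. Speed limits (rad/s): [2.57, 2.57, 3.14, 3.14, 3.14, 3.14, 3.14].

INTERFACE

Orientations are given as a unit quaternion [x, y, z, w].
In Python, from plant import ctrl, planner, imaging, order, models, status gives the robot as it stands. Calls block until the motion is done:
- ctrl.reach(position, orientation): joint-space move of the TCP to a pose.
- ctrl.line_to(position, orientation=None, vel=0.15, max_force=None): straight line of the TCP; orientation=None keeps the orientation; vel is the mean speed in m/s. With max_force (N) it stops when the force on the tool has changed by that much, and returns True; else False.
- ctrl.movej(angles): joint-space move.
- ctrl.gripper_to(opening, effort=None): finger opening in m; effort is the grip in N (None keeps the last); returns when the fingers have stopped.
- ctrl.sleep(seconds).
- planner.inverse_kinematics(position, orientation): joint angles nearest the present ones, or None.
- imaging.get_image(name): name is "scene" or "top" or "wrist"; returns a dict with "image" (420x560x3 uint8, red, green, blue), "mtx" (3x3 intrinsics, pixels), "rvec" (rotation vector, rad) and "tvec" (3), from world to camera coordinates, as OpenCV has them. Camera axes: x right, y down, z forward; pixel columns grow to the right and rows downward; lengths in m; the calibration is good to about 2 mm. A picture is of the moment at which its call begins. There is no depth.
A pose or a line that the arm cannot do raises ctrl.PlanningError and nothing moves.
- order.finish_job(): hands the job in; it is judged then, once.
Trained networks look in a picture, given as the dict that the camera call returned (one of the last four; its "shot" number tells which), for a name from the list of things; names that differ only in an ending like _2 or _b are one class to them, and where a whole thing is asked for, a point or a joint stands for the part that bears it (a point fixed in the world has none). Each returns a list of dicts, best first, with "score" (0 to 1); they miss things now and then, are a little off and sometimes report something else, mostly with a low value. They report only what shows in the picture. A call takes as long as a camera call. They do not tell look-alikes from the thing itself.
- models.regions_of(picture, target): "region" (420x560 bool, what is visible of it) and "position" ([column, row] in pixels, amid what is visible of it).
Readings, each from a call of its own:
- status.read_clock(): time.
- status.read_qpos(): joint angles.
- status.read_joint_velocities(): joint speeds.
- status.read_effort(): joint torques, N m.
- status.read_tcp_pos(): TCP position.
- status.read_tool_rot(): TCP orientation.
- status.read_ft_force(): force on the tool from outside, world axes, zero at the start.
- status.read_wrist_torque(): the same for the moment, N m.
- status.read_grip_width(): finger opening in m.
- status.read_grip_force(): force on a finger pad.
Only numpy, scipy, OpenCV 4.12 (cv2) and the standard library are available. Lean on these libraries where they do the work, as an engineer would, in place of code of your own. Each camera call takes 0.05 s, during which the arm holds its last target. There are 200 camera calls.

TASK

Put the aluminium terminal cap into the matching recess in the deck of the blue case and press it down firmly until its flange is flush on the deck. Then lift the case's sprung lid by its yellow pull bar to 60 degrees from closed and finish with the gripper still holding it there, so that I can get at the clamps inside (it falls shut if let go). Leave everything else on the shelf where it is.

Things in the scene. Friction and masses are not known exactly. Their poses are not given: they have to be found in the camera images.
- case: Blue case, fixed, 160 mm (its x) by 300 mm (y) by 70 mm high. Origin: centre of the underside; z up; the front with the pull bar faces its -x (to the robot). Where y > -0.04 m it is a well closed by the hinged lid; the rest (y -0.15 to -0.04 m) is a solid flat deck, top 70 mm above the shelf, with a rectangular recess.
- recess (a point): Centre of the recess's mouth, level with the deck top (70 mm above the shelf); in the case's frame at (0, -0.095, 0.070) m, axes as the case's. The recess measures 28.5 mm along x by 42.5 mm along y, 18 mm deep, 1 mm chamfer, flat black frame round it.
- cap: Aluminium terminal cap, loose, about 0.11 kg, upright on its stem: stem 26 (its x) x 40 (y) x 16 mm high; above it a flanged head 34 (x) x 48 (y) x 16 mm high, red dot on a black inset on top. Origin: centre of the stem's underside; z up. Seated: head on the deck, stem 16 mm down in the recess, cap's x along the case's x (either way round).
- lid (a joint): Lid angle in rad: 0 closed, grows as it opens, stop at 1.45; 60 degrees is 1.047. The lid (about 0.3 kg, 164 mm deep, 190 mm wide, 14 mm thick) turns about a level axis along the case's y at point hinge; its weight and a light spring (0.12 N m/rad) pull it shut from any angle.
- hinge (a point): Point on the lid's hinge axis, at the middle of the lid's far edge, 70 mm above the shelf; in the case's frame at (0.080, 0.055, 0.070) m. Its axes are the case's; the hinge axis is y.
- pull (a point): Centre of the yellow pull bar on the lid's front edge: round, 18 mm diameter, 36 mm long along the case's y, flat ends, on a neck 20 mm wide. Lid closed: 195 mm to the case's -x from the hinge axis, 7.5 mm above it, 31 mm in front of the lid's edge; it turns with the lid. Pinched by its ends from above, it turns between the pads as the lid rises.
- tape: Yellow tape measure, 60 x 32 x 55 mm, loose; origin under its centre. It and the cap may change places. Leave alone.
- charger: Orange charger, 90 x 150 x 64 mm plus a handle to 91 mm high, loose, back right; origin under its centre. Leave alone.
- ashtray: Green glass ashtray, 96 mm across, 28 mm high, loose, on a grey silicone pad 150 x 150 x 5 mm, back left; origin under its centre. Leave alone.
- spanner: Stainless spanner, 190 mm long, lying flat between the robot and the case; origin under its middle. Leave alone.
- can: Red spray can, 54 mm across, 150 mm high, loose, at the back; origin under its centre. Leave alone.
- jar: Amber glass jar of screws, 66 mm across, 75 mm high, loose, at the back; origin under its centre. Leave alone.
There are look-alikes about, which are no part of the job. Of the things that look like the cap, take the one that is farthest to the robot's right at the start.

How it is judged:
On the way, in this order (a step that is already met when the one before it is completed fails the run):
1. the cap sits flush in the recess and is pressed down with at least 3 N (z of cap in the frame of recess below -0.015 m and horizontal distance between cap and recess below 0.004 m and angle between the x axis of cap and the x axis of case, either way round below 0.12 rad and angle between cap's own z axis and vertical below 0.06 rad and contact force between cap and case above 3 N), for 0.04 s.
2. the gripper holds the lid open between 54 and 66 degrees (value of joint lid between 0.942 and 1.152 rad and contact force between lid and the fingers above 0.2 N), for 0.2 s.
At the end, for the whole second after the job is handed in: The program has finished with the fingers still holding the lid, at rest, at 60 +- 6 degrees, nothing else touching the lid; the cap is let go and sits in the recess within 4 mm and 0.12 rad, upright, its flange within 1 mm of the deck; no bystander has moved over 25 mm (all of step 2 and z of cap in the frame of recess below -0.015 m and horizontal distance between cap and recess below 0.004 m and angle between the x axis of cap and the x axis of case, either way round below 0.12 rad and angle between cap's own z axis and vertical below 0.06 rad and velocity of joint lid between -0.05 and 0.05 rad/s and contact force between lid and cap below 0.05 N and contact force between cap and the fingers below 0.05 N and contact force between lid and tape below 0.05 N and contact force between lid and charger below 0.05 N and contact force between lid and ashtray below 0.05 N and contact force between lid and spanner below 0.05 N and contact force between lid and can below 0.05 N and contact force between lid and jar below 0.05 N); the arm keeps its last pose, push and grip.
It fails at once if a bystander (yellow tape measure, orange charger, glass ashtray, spanner, spray can, screw jar) is moved by over 25 mm (distance of any of tape, charger, ashtray, spanner, can, jar from where it was at the start of the episode above 0.025 m).
It also fails if it takes over 56 s, if anything falls off the work surface, if the arm or the gripper's body presses on something with over 40 N, if the wrist force passes 120 N, or if a joint passes its speed limit or range.

## Working session

There is one attempt and no reset: what is moved stays moved. The work goes in short steps, each a Python script; the robot and the scene stay as the last script left them, time stands still between calls to the robot, and variables do not carry over. Pictures are saved under pics/ and viewed, at most 10 in all, crops included, and the job is handed in when it is done.

```bash
mkdir -p pics; ls; cat > h.py <<'E'
import numpy as np, cv2
from scipy.spatial.transform import Rotation as R
from plant import ctrl, planner, imaging, order, models, status
def save(d,n,crop=None,s=1):
    im=d["image"]
    if crop: c0,r0,c1,r1=crop; im=im[r0:r1,c0:c1]
    cv2.imwrite("pics/"+n,cv2.resize(im[:,:,::-1],None,fx=s,fy=s,interpolation=cv2.INTER_CUBIC))
def ray(d,px):
    M=cv2.Rodrigues(np.array(d["rvec"],float))[0]; t=np.array(d["tvec"],float).ravel()
    p=cv2.undistortPoints(np.array([[px]],float),np.array(d["mtx"],float),None).ravel()
    return -M.T@t, M.T@np.array([p[0],p[1],1])
def at_z(d,px,z):
    o,v=ray(d,px); return o+v*(z-o[2])/v[2]
def proj(d,P):
    return cv2.projectPoints(np.array(P,float).reshape(-1,1,3),np.array(d["rvec"],float),np.array(d["tvec"],float),np.array(d["mtx"],float),None)[0].reshape(-1,2)
def down(yaw): # tool z down; tool y axis at angle yaw+90 from world x... tool x at yaw
    return (R.from_euler('z',yaw)*R.from_euler('x',np.pi)).as_quat()
E
python3 - <<'E'
from h import *
s=imaging.get_image("scene"); t=imaging.get_image("top")
save(s,"s0.png"); save(t,"t0.png")
for n,d in (("scene",s),("top",t)):
    for k in ("cap","case","pull","tape","spanner"):
        for r in models.regions_of(d,k)[:4]:
            print(n,k,round(r["score"],2),np.round(r["position"]),r["region"].sum(), at_z(d,r["position"],{'cap':.032,'case':.07,'pull':.0775}.get(k,.0)).round(3))
print(status.read_tool_rot(),status.read_clock(),status.read_tcp_pos())
print(ray(t,[280,210]),ray(s,[280,210]))
E
```

```text
pics
scene cap 0.67 [407. 287.] 416 [0.424 0.387 0.032]
scene cap 0.66 [476. 293.] 402 [0.306 0.486 0.032]
scene cap 0.59 [417. 323.] 382 [0.481 0.474 0.032]
scene cap 0.57 [454. 307.] 480 [0.381 0.488 0.032]
scene case 0.6 [241. 151.] 242 [ 0.466 -0.297  0.07 ]
scene case 0.41 [270. 231.] 6877 [0.6   0.084 0.07 ]
scene pull 0.88 [283. 232.] 3435 [0.583 0.113 0.078]
scene tape 0.76 [244. 152.] 261 [ 0.4   -0.392  0.   ]
scene spanner 0.63 [327. 198.] 201 [ 0.329 -0.026  0.   ]
top cap 0.75 [130. 264.] 182 [0.371 0.473 0.032]
top cap 0.61 [126. 295.] 199 [0.281 0.482 0.032]
top cap 0.54 [159. 249.] 168 [0.413 0.389 0.032]
top cap 0.48 [134. 230.] 200 [0.472 0.464 0.032]
top case 0.91 [268. 190.] 5743 [0.583 0.057 0.07 ]
top pull 0.81 [253. 191.] 3612 [0.577 0.103 0.077]
top pull 0.73 [289. 260.] 312 [ 0.37  -0.001  0.077]
top tape 0.65 [406. 238.] 287 [ 0.433 -0.371  0.   ]
top tape 0.19 [295. 134.] 420 [ 0.781 -0.032  0.   ]
top spanner 0.61 [288. 259.] 356 [0.376 0.    0.   ]
[ 9.88853833e-01  1.48889544e-01 -8.40445319e-07  9.61755753e-06] 0.6 [ 0.19138759 -0.62116932  0.22673973]
(array([0.33696417, 0.04567832, 1.25693552]), array([ 0.15221662, -0.0193282 , -0.98816028])) (array([1.10988314, 0.88461162, 0.84693498]), array([-0.44613954, -0.66429056, -0.59981109]))
```

View pics/s0.png

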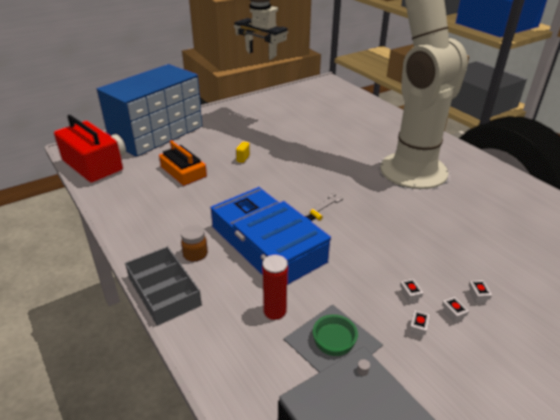

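View pics/t0.png

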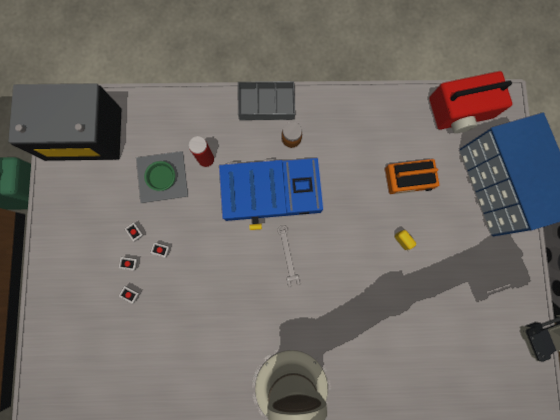

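Look-alikes of the cap are at top pixels (134,231), (160,250), (128,264) and (129,295). The one farthest to the robot's right is (160,250), which is scene (407,287), at y≈0.39. The recess is at top pixel (302,185) and the yellow bar at (256,226). Next I'll look at both with the wrist camera.

```bash
python3 - <<'E'
from h import *
t=imaging.get_image("top")
rc=at_z(t,[302,185],.07); print("recess",rc, "bar",at_z(t,[256,226],.0775))
ctrl.reach([rc[0]-.03,rc[1],.32],down(0))
w=imaging.get_image("wrist"); save(w,"w_rec.png"); np.save("w_rec.npy",w,allow_pickle=True)
print("axes",ray(w,[280,210]), proj(w,[rc]))
ctrl.reach([.40,.389,.25],down(0))
w=imaging.get_image("wrist"); save(w,"w_cap.png"); np.save("w_cap.npy",w,allow_pickle=True)
for r in models.regions_of(w,"cap"): print(r["score"],r["position"],at_z(w,r["position"],.03))
print(ray(w,[280,210]),proj(w,[[.413,.389,.032]]),status.read_clock(),status.read_qpos())
E
```

```text
recess [ 0.5947031  -0.04535413  0.07      ] bar [0.47239252 0.09411654 0.0775    ]
axes (array([ 0.63508431, -0.04711444,  0.47861809]), array([-0.24235089, -0.00718819, -0.97044346])) [[275.94661383 158.74328443]]
0.97 [204.1, 121.9] [0.4727479  0.46466466 0.03      ]
0.86 [194.6, 214.6] [0.37182735 0.48112698 0.03      ]
0.8 [203.1, 278.4] [0.29337173 0.47604069 0.03      ]
0.6 [278.1, 181.6] [0.40929327 0.38677436 0.03      ]
(array([0.47137301, 0.38752791, 0.40891571]), array([-0.24157896, -0.00735666, -0.97063465])) [[276.06537063 178.53487165]] 4.975 [-0.46770844  0.31041383 -0.42649149  1.76000303  0.142538    1.1016766
 -2.5141514 ]
```

View pics/w_rec.png

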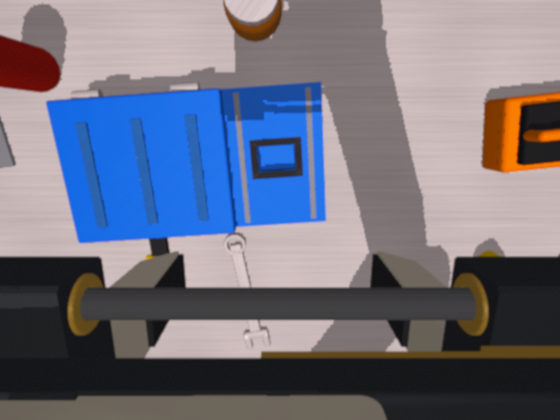

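View pics/w_cap.png

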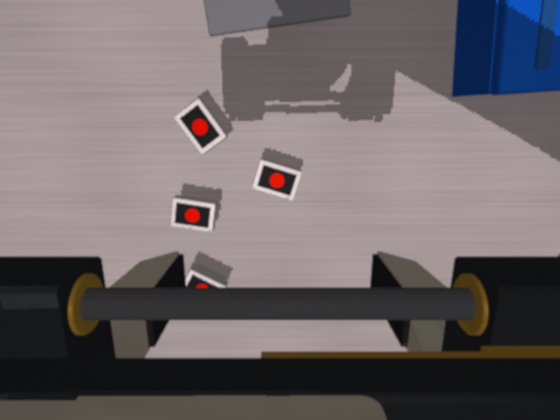

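The wrist view of the case shows the recess frame at about (276,158), with the lid at left. The wrist view of the caps shows the rightmost one at (278,181), the other three at (200,127), (193,215) and (203,285). So the cap at (278,181) is my choice. Next I'll fit oriented rectangles to it and to the recess frame.

```bash
cat >> h.py <<'E'
def rect(d,px,z,kind,half=45):
    """oriented rectangle (world, at height z) of the dark frame/inset around pixel px: centre, sizes, yaw of the short side"""
    im=d["image"].astype(int); mx=im.max(2); c,r=int(px[0]),int(px[1])
    dark=mx<75
    if kind=="cap": dark|=(im[:,:,0]>130)&(im[:,:,1]<80)
    win=np.zeros_like(dark); win[max(r-half,0):r+half,max(c-half,0):c+half]=1
    n,l,st,ce=cv2.connectedComponentsWithStats((dark&win).astype(np.uint8))
    i=1+np.argmin([np.hypot(*(x-np.array(px)))+(0 if s[4]>60 else 1e3) for x,s in zip(ce[1:],st[1:])])
    cs=cv2.findContours((l==i).astype(np.uint8),cv2.RETR_EXTERNAL,cv2.CHAIN_APPROX_NONE)[0]
    pts=np.array([at_z(d,p,z)[:2] for p in max(cs,key=len)[:,0]])
    (cx,cy),(a,b),ang=cv2.minAreaRect((pts*1000).astype(np.float32))
    if a>b: ang+=90   # angle of short side
    ang=(ang+90)%180-90
    return np.array([cx,cy])/1000,sorted((a,b)),np.deg2rad(ang)
E
python3 - <<'E'
from h import *
a=np.load("w_rec.npy",allow_pickle=True).item(); b=np.load("w_cap.npy",allow_pickle=True).item()
print(rect(a,[276,158],.07,"rec")); print(rect(b,[278,181],.032,"cap"))
# case edge cross-check: lid long edges, deck corners (pixels read off picture)
for p,z in (([321,84],.07),([325,219],.07),([50,102],.084),([80,241],.084),([219,91],.084)): print(at_z(a,p,z))
save(b,"crop_cap.png",(220,120,340,240),5)
for y in np.arange(-np.pi,np.pi,np.pi/4): 
    q=planner.inverse_kinematics([.409,.387,.15],down(y)); print(round(y,2),None if q is None else np.round(q,2))
E
```

```text
(array([ 0.59578552, -0.04549799]), [42.49563980102539, 56.26378631591797], np.float64(0.06580491706331137))
(array([0.41145999, 0.38848282]), [21.032344818115234, 35.152591705322266], np.float64(-0.3037191412536507))
[ 0.67648619 -0.09532589  0.07      ]
[ 0.52163837 -0.10518839  0.07      ]
[0.65707739 0.1986497  0.084     ]
[0.49840797 0.19023647 0.084     ]
[0.66812175 0.01550416 0.084     ]
-3.14 [-0.03  0.64 -1.05  1.83  0.64  1.06  0.24]
-2.36 [ 0.09  0.82 -1.3   1.83  0.86  1.2   0.86]
-1.57 [ 0.09  0.82 -1.3   1.83  0.86  1.2   1.65]
-0.79 [-1.62  0.68  1.13  1.88 -0.72  1.06 -2.54]
0.0 [-0.51  0.43 -0.37  1.84  0.19  0.9  -2.54]
0.79 [-0.4   0.45 -0.52  1.84  0.28  0.92 -1.82]
1.57 [-0.29  0.49 -0.66  1.84  0.36  0.94 -1.11]
2.36 [-0.18  0.53 -0.81  1.83  0.46  0.98 -0.41]
```

View pics/crop_cap.png

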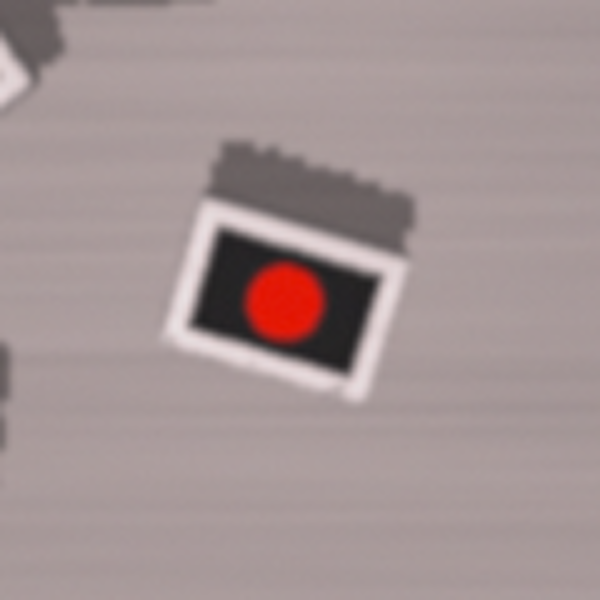

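The close crop shows the chosen cap: a white rim, a black inset and a red dot at about (277,180) in the full picture, with the fit matching it. I'll take one nearer look in the grasp orientation and then grasp.

```bash
python3 - <<'E'
from h import *
c=np.array([.4115,.3885]); yaw=-.304+np.pi/2
u=np.array([np.cos(yaw),np.sin(yaw)])
p=c-.03*u
ctrl.gripper_to(.062)
ctrl.reach([*p,.20],down(yaw))
w=imaging.get_image("wrist")
px=proj(w,[[*c,.032]])[0]
c2,s,a=rect(w,px,.032,"cap",60); print(px,c2,s,a,c2-c)
save(w,"w_cap2.png")
print(status.read_clock(),status.read_grip_width(),status.read_tcp_pos()-np.array([*p,.2]))
E
```

```text
[277.74915143 167.6259088 ] [0.4116962 0.3883075] [20.98212242126465, 34.713863372802734] -0.3044459179151333 [ 0.0001962 -0.0001925]
6.8333 0.061789507878888955 [0.00011403 0.00027583 0.00026473]
```

View pics/w_cap2.png

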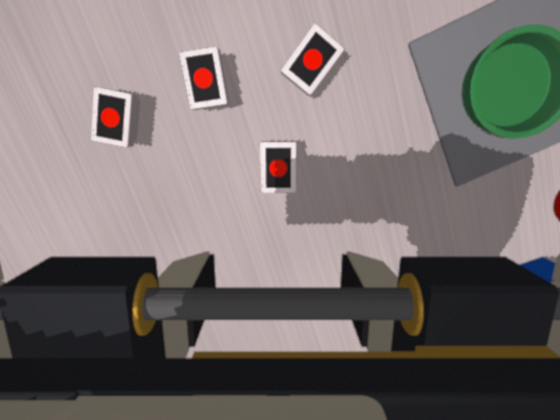

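The picture shows the cap at (278,168), aligned with the fingers, and the fit agrees with the first one within 0.3 mm. I'll grasp it and carry it over the recess.

```bash
python3 - <<'E'
from h import *
c=np.array([.4116,.3884]); yaw=-.304+np.pi/2
ctrl.reach([*c,.09],down(yaw))
print(ctrl.line_to([*c,.020],vel=.1,max_force=8))
ctrl.gripper_to(.0,effort=35)
print(status.read_grip_width(),status.read_grip_force(),status.read_tcp_pos())
ctrl.line_to([*c,.22],vel=.2)
r=np.array([.5958,-.0455]); yr=.0658+np.pi/2
ctrl.reach([*r,.22],down(yr))
ctrl.line_to([*r,.125],vel=.15)
print(status.read_grip_width(),status.read_grip_force(),status.read_tcp_pos(),status.read_ft_force(),status.read_clock())
w=imaging.get_image("wrist"); save(w,"w_held.png"); np.save("w_held.npy",w,allow_pickle=True)
save(imaging.get_image("scene"),"s1.png",(180,130,340,250),4)
E
```

```text
False
0.03366961796578272 35.0004905462265 [0.4117988  0.38847867 0.02026545]
0.03360749638367417 34.99969661235809 [ 0.59654291 -0.04499554  0.12576293] [ 0.21571748 -0.15017015 -0.55311431] 12.4417
```

View pics/w_held.png

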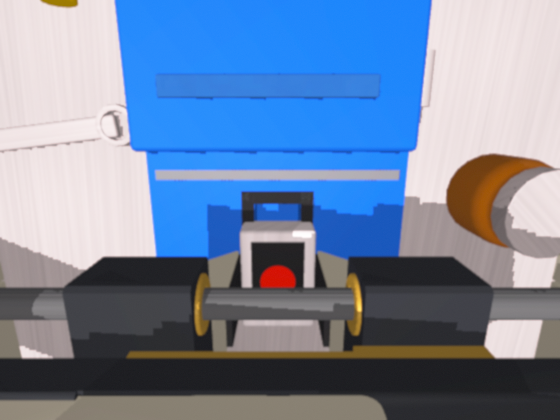

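The picture shows the cap held upright (red dot at (278,278)) and centred with the recess frame (columns 242–313). I'll correct the sub-millimetre tracking offset and insert it.

```bash
python3 - <<'E'
from h import *
r=np.array([.5958,-.0455]); q=down(.0658+np.pi/2)
cmd=r-np.array([.0006,.0004])
ctrl.line_to([*cmd,.094],vel=.1)
cmd+= (r+[.0001,.0001])-status.read_tcp_pos()[:2]
offs=[(0,0)]+[(m*np.cos(t),m*np.sin(t)) for m in (.001,.002) for t in np.arange(8)*np.pi/4]
for o in offs:
    p=cmd+o
    ctrl.line_to([*p,.0935],vel=.05)
    hit=ctrl.line_to([*p,.072],vel=.04,max_force=15)
    z=status.read_tcp_pos(); f=status.read_ft_force(); print(np.round(o,4),hit,z.round(4),f.round(1))
    if z[2]<.0765: break
    if status.read_clock()>26: break
print(status.read_clock(),status.read_grip_width())
E
```

```text
[0 0] True [ 0.5959 -0.0456  0.0741] [-0.7 -0.6  6. ]
13.75 0.033765157453932326
```

```bash
python3 - <<'E'
from h import *
p=status.read_tcp_pos()
print(ctrl.line_to([.5958,-.0456,.066],vel=.03,max_force=20)); ctrl.sleep(.3)
print(status.read_tcp_pos(),status.read_ft_force())
ctrl.gripper_to(.055); ctrl.sleep(.2); print(status.read_ft_force())
r=np.array([.5958,-.0455]); q=down(.0658+np.pi/2)
ctrl.line_to([*r,.16],vel=.2)
# press again from above with shut fingers, on the head (top at z=.086)
ctrl.gripper_to(.0,effort=20)
ctrl.line_to([*r,.095],vel=.15)
print(ctrl.line_to([*r,.075],vel=.03,max_force=15)); ctrl.sleep(.2)
print(status.read_tcp_pos(),status.read_ft_force())
ctrl.line_to([*r,.20],vel=.2)
yaw=.0658+np.pi
case=lambda x,y:r+R.from_euler('z',.0658).as_matrix()[:2,:2]@[x,y+.095]
bar=case(.08-.195,.055); print("bar",bar)
ctrl.gripper_to(.06)
for k in (yaw,yaw-2*np.pi): print(planner.inverse_kinematics([*bar,.06],down(k)))
ctrl.reach([*(bar+[0.03,0]),.24],down(yaw))
w=imaging.get_image("wrist"); save(w,"w_bar.png"); np.save("w_bar.npy",w,allow_pickle=True)
print(proj(w,[[*bar,.0775]]),status.read_clock())
t=imaging.get_image("wrist")
E
```

```text
True
[ 0.59587301 -0.04556561  0.07373276] [-1.49081141 -0.30333803  5.36879053]
[-0.64034534  0.23313054  1.08455586]
True
[ 0.59672261 -0.04562592  0.08634445] [-1.54047071 -0.95166781  7.81975239]
bar [0.47118599 0.09661385]
[ 0.39537767  0.55921578 -0.79629749  2.08000002  0.59583485  0.74191139
  0.85454548]
[ 0.39537767  0.55921578 -0.79629749  2.08000002  0.59583485  0.74191139
  0.85454548]
[[280.9675184 168.9522621]] 20.8083
```

View pics/w_bar.png

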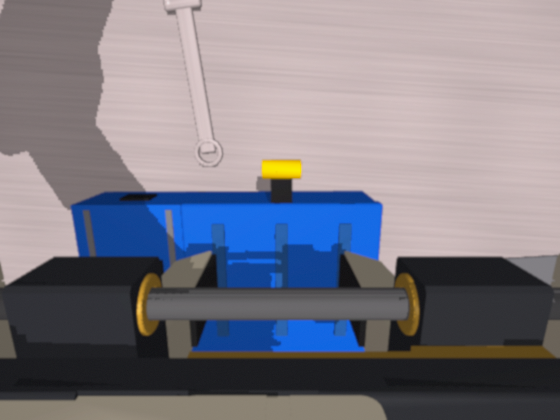

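The picture shows the yellow bar at (281,169), just where I computed it. I'll pinch it and lift along the arc.

```bash
python3 - <<'E'
from h import *
r=np.array([.5958,-.0455]); Rz=R.from_euler('z',.0658).as_matrix()
def tcp(th):
    v=np.array([.08-.195*np.cos(th)+.0075*np.sin(th),.15,.07+.195*np.sin(th)+.0075*np.cos(th)-.019])
    p=Rz@v; p[:2]+=r; return p
q=down(.0658+np.pi)
b=tcp(0); ctrl.reach([b[0],b[1],.15],q)
print(ctrl.line_to(b,vel=.12,max_force=10))
e=status.read_tcp_pos()-b; print("err",e)
ctrl.gripper_to(0,effort=30); print(status.read_grip_width(),status.read_grip_force())
for d in range(6,61,6):
    ctrl.line_to(tcp(np.deg2rad(d)),vel=.08)
ctrl.sleep(.5)
p=status.read_tcp_pos(); print(p-tcp(np.deg2rad(60)),status.read_grip_width(),status.read_grip_force(),status.read_ft_force(),status.read_clock())
v=Rz.T@(p-[*r,0]); print("angle",np.degrees(np.arctan2(v[2]+.019-.07,.08-v[0])-np.arctan2(.0075,.195)))
save(imaging.get_image("scene"),"s2.png",(160,100,360,250),4)
E
```

```text
False
err [0.00071071 0.00033038 0.00066076]
0.03597304557863945 30.000413060188293
[-0.00192165  0.0003864  -0.00101574] 0.03555988902343312 30.000458657741547 [-3.64337367  4.03027949  3.77814553] 27.3333
angle 59.369472689194794
```

View pics/s2.png

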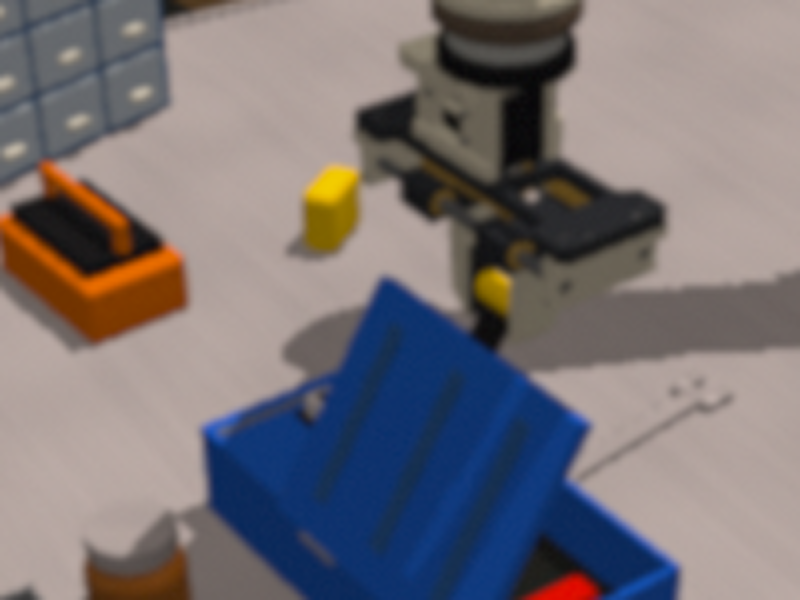

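The picture shows the lid raised to about 60°, the gripper holding the yellow bar (490,290), and the cap on the deck at (315,400). The bystanders in view haven't moved, so I'll hand in the job.

```bash
python3 - <<'E'
from h import *
print(np.abs(status.read_joint_velocities()).max(),status.read_grip_force())
print(order.finish_job())
E
```

```text
0.0008854026559418189 30.000419318675995
the job is handed in; nothing more can be done
None
```

The cap is pressed flush into the recess, the gripper is holding the lid at about 59.4° (from the tool position), nothing else was deliberately touched, and the job is handed in at about 27 s, though no verdict came back.

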